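Present a cast lever to its locating fixture

TASK

Take the protective cap off the fixture's plug by its lifting ring and stand it upright on the bench, clear of the fixture. Then lift the cast lever by its balance point, which lies nearer the heavy hub, bring it over the fixture with its eye above the rest pin, and start its hub over the bare plug. Finish while still holding it there, level and hanging free of the fixture, with a gap of about 25 mm between hub and seat so that I can slip the shims under it.

Things in the scene. Friction and masses are not known exactly. Their poses are not given: they have to be found in the camera images.
- fixture: Locating fixture fixed to the bench: grey steel plate 14 mm high, 74 mm wide, from x = -40 to +206 mm. Origin on the bench under the plug's axis, +x along the plate to the rest pad, z up. The plug: flange 60 mm wide, its flat top (the seat) 28 mm above the bench; land 30 mm wide up to 38 mm; pilot 22 mm wide up to 68 mm, narrowing to its tip 78 mm up.
- seat (a point): Point on the plug's axis at the height of the seat, 28 mm above the bench. Axes as the fixture.
- rest_pin (a point): Centre of the rest pad's top: the pad is 26 mm wide, 28 mm above the bench, 170 mm from the plug's axis. A pin 8 mm wide stands 7 mm up from it; it belongs under the lever's eye.
- cap: Black plastic cap, upside-down cup 44 mm wide, 56 mm high, inside 36 mm wide, 52 mm deep, loose over the plug, standing on the seat; 0.16 kg. A steel ring stands upright on it: 38 mm wide, bar 8 mm thick, top 93 mm above the cap's rim. Origin at the centre of the lower rim, z up; the ring lies in the x-z plane: pinch it from above across y (8 mm).
- cap_ring (a point): Middle of the ring's top arc, 88 mm above the cap's lower rim, on its axis: where to pinch it. The bench 90 to 140 mm from the fixture's line on the robot's side is free to stand the cap on.
- lever: Dark grey cast lever lying on the bench, 0.5 to 0.8 kg: hub 52 mm wide, 44 mm high, bore 32 mm; straight web 16 mm wide, 14 to 36 mm above its underside; eye 26 mm wide, 36 mm high, hole 12 mm, 170 mm from the hub's axis. Underside of hub and eye level. Origin on the hub's axis at its underside, +x from hub to eye, z up. Pinch the web across y.
- balance_point (a point): Centre of mass of the lever, inside the web: 56 mm from the hub's axis towards the eye (22 mm nearer the hub than the middle of the lever), 25 mm above its underside.
- eye (a point): Centre of the eye's hole at the lever's underside, 170 mm along +x from the hub's axis.
There are look-alikes about, which are no part of the job. Several things have the shape of the cap; the one meant has the colours described above.

How it is judged:
On the way, in this order (a step that is already met when the one before it is completed fails the run):
1. the cap is lifted off the plug by its ring (height (world z) of cap above 0.082 m and distance between the grasp point and cap_ring below 0.03 m and contact force between the fingers and cap above 0.5 N), for 0.1 s.
2. the cap stands upright on the bench, let go, clear of the fixture (height (world z) of cap below 0.006 m and angle between cap's own z axis and vertical below 0.1 rad and horizontal distance between cap and seat above 0.06 m and contact force between cap and fixture below 0.1 N and contact force between cap and the fingers below 0.1 N and linear speed of cap below 0.02 m/s), for 0.2 s.
3. the lever is lifted by its balance point, level, clear of the bench (height (world z) of each of lever, eye above 0.03 m and horizontal distance between the grasp point and balance_point below 0.015 m and angle between lever's own z axis and vertical below 0.1 rad and contact force between the fingers and lever above 1 N), for 0.2 s.
At the end, for the whole second after the job is handed in: The lever is held still in the gripper at its balance point (within 15 mm), level within 3.4 degrees, touching neither fixture nor cap; hub axis within 6 mm of the plug's, eye within 12 mm of the pin in plan, hub 15 to 35 mm above the seat; the cap stands upright on the bench, clear of the fixture (horizontal distance between lever and seat below 0.006 m and z of lever in the frame of seat between 0.015 and 0.035 m and horizontal distance between eye and rest_pin below 0.012 m and angle between lever's own z axis and vertical below 0.06 rad and horizontal distance between the grasp point and balance_point below 0.015 m and contact force between the fingers and lever above 1 N and contact force between lever and fixture below 0.3 N and contact force between lever and cap below 0.3 N and linear speed of lever below 0.02 m/s and height (world z) of cap below 0.006 m and angle between cap's own z axis and vertical below 0.1 rad and horizontal distance between cap and seat above 0.06 m and contact force between cap and fixture below 0.1 N); the arm keeps its last pose, push and grip.
It also fails if it takes over 48 s, if anything falls off the work surface, if the arm or the gripper's body presses on something with over 40 N, if the wrist force passes 120 N, or if a joint passes its speed limit or range.

ROBOT

A 6-joint arm with a two-finger parallel gripper is mounted at the origin on the work surface; the furniture and walls round the work are solid. World frame = base frame: x ahead of the robot, y to its left, z up, the work surface at z = 0. Lengths are in m, angles in rad, forces in N, time in s.
With the tool pointing down it reaches from about 0.35 to 0.875 m from the base axis. Payload 15.5 kg.
Tool frame: the origin (TCP) lies midway between the tips of the shut fingers; the grasp point (between the pads) lies 19 mm behind it; x points along the fingers, y is the direction in which the jaws open and shut, and the axes are right-handed (so a half turn about x gives the same grasp; the last joint's range is limited). The gripper opens to 85 mm and grips with 20 to 120 N. Pads are 22 mm wide; open, the fingers measure 114 mm over their backs; the gripper's body (76 mm by 85 mm) begins 54 mm behind the grasp point. The pads swing forward as they close: fully open they stand 13 mm farther back than shut.
Start: joints at [1.238, 0.494, 1.345, -0, 1.302, -0.096], TCP at [0.147, 0.608, 0.231] pointing down, gripper open.
Joint ranges: [-2.91, 2.91], [-0.82, 2.16], [0.22, 2.67], [-1.22, 4.37], [0.12, 2.79], [-3.08, 3.08]. Speed limits (rad/s): [1.89, 1.89, 2.57, 3.01, 3.01, 3.01].

INTERFACE

Orientations are given as a unit quaternion [x, y, z, w].
In Python, from station import bot gives the robot as it stands.
- The arm moves only by the tool move_arm, never from a script. Its argument "plan" is a list of rows, each a list of 2 entries, a list of its own where there are three numbers: the shift along the tool's x, y, z in cm, then the turn, a rotation vector about the tool's x, y, z in degrees. A call has 1 to 20 rows; each row shifts and turns the commanded pose from where the row before left it, along the tool's axes as they then stand; what a row does not reach is not made up. A row lasts 1/12 s, in which the tool goes at most 41.7 mm and 7.16 degrees, less where a joint would pass 70% of its speed; a pose out of reach is approached as far as the arm can. A call with a gripper value outside its range is refused whole. "hand" is the opening, from 0 (shut) to 1 (fully open), set as the call begins (left out, the last holds). The fingers move at their own pace and stop on an object; the grip force is fixed at half the most. Time passes only in rows, so rows that do not move let the fingers close. It gives the time, the measured TCP pose, the force and the opening at its end, in the units of the state.
- bot.get_obs(): the state, without advancing time (a new reading comes with each control period).
- bot.snapshot(name): name is "side" or "top"; returns the picture (384x512x3 uint8, red, green, blue); there is no depth.
- bot.camera_params(name): a dict with "vertical_fov" (degrees; the focal length in pixels is half the picture's height over the tangent of half this angle, whatever the lens; pixels are square), "cx", "cy" (the principal point, pixels), "R" (3x3) and "t" (3): a world point X has camera coordinates R X + t. Camera axes: x right, y down, z forward; pixel columns grow to the right and rows downward; lengths in m; the calibration is good to about 2 mm. A picture is of the moment at which its call begins. camera_params takes no time and is no camera call.
- bot.close_job(): hands the job in, once; it reports no verdict.
The state is a dict: "t": time; "qpos": joint angles; "qd": joint speeds; "effort": joint torques, N m; "position": TCP position; "eef_rot": TCP orientation; "wrist_force": force on the tool from outside, world axes, zero at the start; "wrist_torque": the same for the moment, N m; "gripper_width": opening from 0.0 (shut) to 1.0 (fully open).
Only numpy, scipy, OpenCV 4.12 (cv2) and the standard library are available. Lean on these libraries where they do the work, as an engineer would, in place of code of your own. Each camera call takes 0.05 s, during which the arm holds its last target.

## Working session

There is one attempt and no reset: what is moved stays moved. The work goes in short steps, Python scripts to look and compute and a tool call to move; the robot and the scene stay as the last step left them, time stands still between calls to the robot, and variables do not carry over. Pictures are saved under pics/ and viewed, and the job is handed in when it is done.

Besides the shell and the picture viewer there is one more tool, called after "Request:" as a command line: name --argument value ..., lists and objects as JSON in quotes. move_arm: Moves the arm, as the interface text tells. Its arguments: {"type":"object","properties":{"plan":{"type":"array","items":{"type":"array"}},"hand":{"type":"number"}},"required":["plan"]}

```bash
ls; mkdir -p pics; python3 - <<'E'
from station import bot
import cv2,numpy as np
o=bot.get_obs()
for k,v in o.items(): print(k,np.round(v,4))
for n in("side","top"):
    im=bot.snapshot(n); cv2.imwrite(f"pics/{n}0.png",im[:,:,::-1]); p=bot.camera_params(n); print(n,p)
E
```

```text
pics
t 0.0
qpos [ 1.2385  0.4942  1.3461  0.      1.3025 -0.0955]
qd [-0.0005 -0.0009 -0.0008 -0.0003  0.0008 -0.0002]
effort [-4.20000e-03 -8.82133e+01 -3.83861e+01 -5.00000e-04  1.02000e-02
 -0.00000e+00]
position [0.1465 0.6072 0.2307]
eef_rot [ 0.0831  0.7023 -0.0839  0.7021]
wrist_force [ 0.3284 -0.0114 -0.1607]
wrist_torque [-0.0266 -0.0301  0.0256]
gripper_width 0.9971
side {'vertical_fov': 45.428346165068646, 'cx': 254.05227521554164, 'cy': 194.59017639081063, 'R': array([[-0.4684566 ,  0.88332786, -0.01674237],
       [ 0.40034596,  0.19534678, -0.89530037],
       [-0.78757319, -0.4261121 , -0.44514823]]), 't': array([-0.15495838, -0.14960586,  1.45718946])}
top {'vertical_fov': 52.354938631623995, 'cx': 253.85617271169505, 'cy': 195.0651818470568, 'R': array([[-0.00306398, -0.99944085, -0.03329569],
       [-0.9979326 ,  0.00519343, -0.06405904],
       [ 0.06419614,  0.03303058, -0.99739051]]), 't': array([0.40498059, 0.37717938, 0.93051886])}
```

View pics/side0.png

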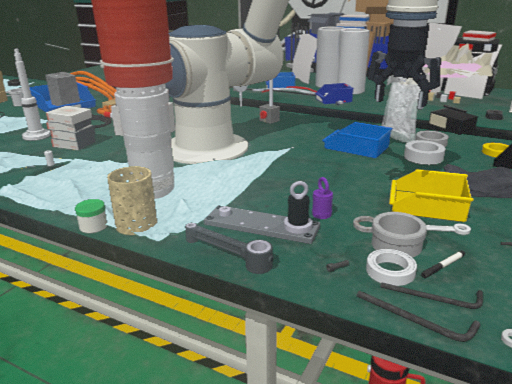

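View pics/top0.png

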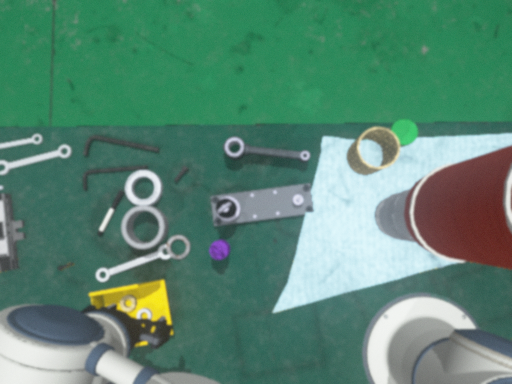

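The side view shows the black cap with its steel ring on the fixture at about (299,205). A purple look-alike stands on the bench at (322,200). The lever has its hub at (258,255) and eye at (192,232). In the top view, the cap is at (227,208), purple cap at (219,250), fixture pad at (298,200), lever hub at (234,147) and eye at (305,155). A red and grey column stands at about (400,215).

Next: close crops to check the choice.

```bash
cat > h.py <<'E'
import numpy as np,cv2
from station import bot
def cam(n):
    p=bot.camera_params(n); f=192/np.tan(np.radians(p["vertical_fov"]/2)); return f,p["cx"],p["cy"],np.array(p["R"]),np.array(p["t"])
def ray(n,u,v):
    f,cx,cy,R,t=cam(n); return -R.T@t, R.T@np.array([(u-cx)/f,(v-cy)/f,1.])
def onz(n,u,v,z):
    c,d=ray(n,u,v); return c+d*(z-c[2])/d[2]
def proj(n,X):
    f,cx,cy,R,t=cam(n); c=R@np.asarray(X)+t; return np.array([cx+f*c[0]/c[2],cy+f*c[1]/c[2]])
def tri(a,b):
    (c1,d1),(c2,d2)=ray(*a),ray(*b)
    s=np.linalg.lstsq(np.c_[d1,-d2],c2-c1,rcond=None)[0]; p=c1+s[0]*d1;q=c2+s[1]*d2
    return (p+q)/2,np.linalg.norm(p-q)
def crop(im,x0,y0,x1,y1,s,name):
    c=cv2.resize(im[y0:y1,x0:x1],None,fx=s,fy=s,interpolation=cv2.INTER_CUBIC); cv2.imwrite(name,c)
E
python3 - <<'E'
from h import *
a=cv2.imread("pics/side0.png");b=cv2.imread("pics/top0.png")
crop(a,180,170,345,280,4.8,"pics/c_side0.png"); crop(b,200,125,330,265,4.2,"pics/c_top0.png")
for n,u,v,z in [("top",227,208,.1),("top",298,200,.035),("top",219,250,.06),("top",234,147,.044),("top",305,155,.036),("top",390,218,0),("side",299,188,.112)]: print(n,u,v,onz(n,u,v,z).round(3))
E
```

```text
top 227 208 [0.345 0.461 0.1  ]
top 298 200 [0.366 0.298 0.035]
top 219 250 [0.249 0.483 0.06 ]
top 234 147 [0.493 0.45  0.044]
top 305 155 [0.473 0.28  0.036]
top 390 218 [0.322 0.072 0.   ]
side 299 188 [0.361 0.471 0.112]
```

View pics/c_side0.png

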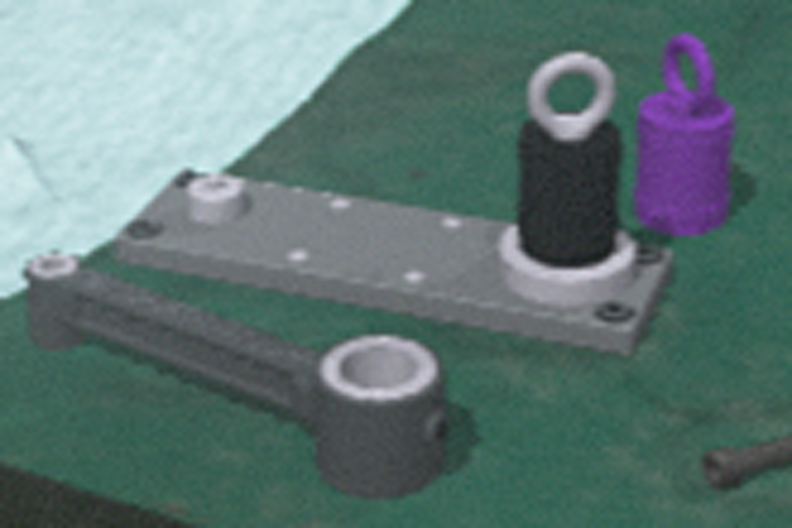

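View pics/c_top0.png

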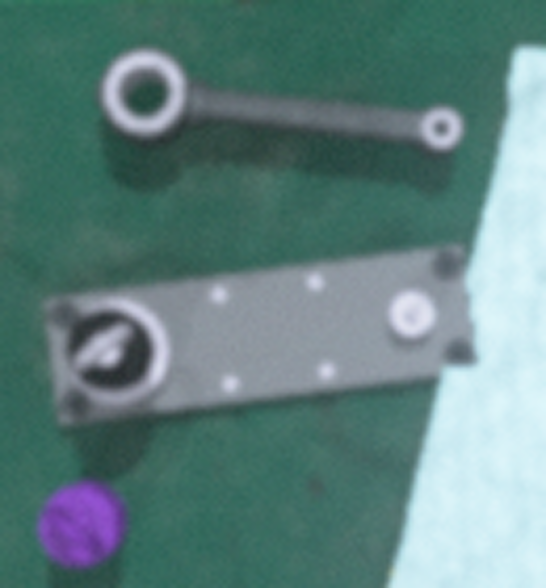

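Black cap (top (226,208), side (299,205)) matches the description: black body, steel ring, on the plug. The purple one is the look-alike. The lever is the dark cast one; the light wrenches at (35,155) and (140,262) and the loose rings at (143,188) and (143,228) are distractors. Measuring now.

```bash
cat > m0.py <<'E'
from h import *
a=cv2.imread("pics/side0.png");b=cv2.imread("pics/top0.png")
def comps(im,box,thr,sat=60,amin=12):
    x0,y0,x1,y1=box; c=cv2.resize(im[y0:y1,x0:x1],None,fx=4,fy=4,interpolation=cv2.INTER_CUBIC)
    h=cv2.cvtColor(c,cv2.COLOR_BGR2HSV); m=((h[...,2]>thr)&(h[...,1]<sat)).astype(np.uint8)*255
    cs,_=cv2.findContours(m,cv2.RETR_EXTERNAL,cv2.CHAIN_APPROX_NONE); out=[]
    for k in cs:
        if cv2.contourArea(k)>amin*16 and len(k)>5:
            (u,v),ax,ang=cv2.fitEllipse(k); out.append((x0+(u+.5)/4-.5,y0+(v+.5)/4-.5,ax[0]/4,ax[1]/4,ang,cv2.contourArea(k)/16))
    return out,m
print(bot.camera_params("top")['R'].T@-bot.camera_params("top")['t'])
for nm,im,box,thr in [("top lever",b,(215,130,320,170),125),("top pad",b,(285,185,312,215),170),("top flange+ring",b,(208,190,245,228),150),("side ring",a,(285,178,312,202),140),("side pad",a,(215,202,240,222),170),("side lever",a,(180,222,280,262),125)]:
    o,m=comps(im,box,thr); cv2.imwrite("pics/m_"+nm.replace(" ","_")+".png",m); print(nm)
    for q in o: print("  ",np.round(q,2))
E
python3 m0.py; python3 - <<'E'
import cv2,numpy as np,glob
fs=sorted(glob.glob('pics/m_*.png'));W=np.zeros((600,800),np.uint8)
y=x=0;hh=0
for f in fs:
    m=cv2.imread(f,0)
    if x+m.shape[1]>800: x=0;y+=hh+4;hh=0
    if y+m.shape[0]>600: break
    W[y:y+m.shape[0],x:x+m.shape[1]]=m//1; cv2.putText(W,f[13:-4],(x,y+12),0,.4,128); x+=m.shape[1]+4;hh=max(hh,m.shape[0])
cv2.imwrite('pics/masks0.png',W)
E
```

```text
[0.31790473 0.37205971 0.96573654]
top lever
   [318.47 166.68   1.96  12.48   5.22  13.16]
   [302.66 154.74   9.68  17.77  96.22 112.53]
   [233.9  146.24  20.22  20.46  54.01 324.72]
top pad
   [307.7  212.86   3.44   9.22  90.41  22.22]
   [298.   199.    11.57  14.13 104.98 124.59]
   [310.   196.41   3.63  15.82   3.5   30.  ]
top flange+ring
   [241.42 218.28   5.28   7.46  45.06  24.06]
   [215.08 210.51   4.    13.07 173.95  16.44]
   [224.27 207.52   7.07  13.11  54.86  63.66]
   [226.58 207.61  23.58  32.95  85.03 208.56]
side ring
   [298.48 189.09  16.39  17.97  31.36 228.31]
side pad
   [222.2  206.98  13.64  14.92 100.91 108.09]
side lever
   [258.41 246.32  13.57  24.21  88.85 257.59]
   [263.24 225.81   9.1   75.32  94.85 318.94]
   [186.5  225.24   8.87  21.69  75.58 110.94]
```

View pics/masks0.png

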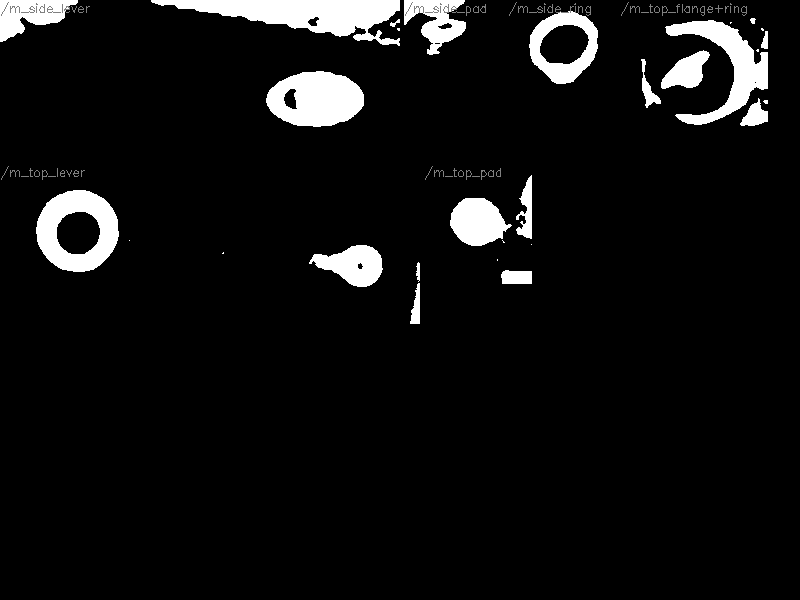

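```bash
cat > m1.py <<'E'
from h import *
from scipy.optimize import least_squares
a=cv2.imread("pics/side0.png");b=cv2.imread("pics/top0.png")
S=4
def up(im,box):
    x0,y0,x1,y1=box; return cv2.cvtColor(cv2.resize(im[y0:y1,x0:x1],None,fx=S,fy=S,interpolation=cv2.INTER_CUBIC),cv2.COLOR_BGR2HSV)
def px(box,q): return box[0]+(q[0]+.5)/S-.5, box[1]+(q[1]+.5)/S-.5
def big(m,mode=cv2.RETR_EXTERNAL):
    cs,_=cv2.findContours(m,mode,cv2.CHAIN_APPROX_NONE); return max(cs,key=cv2.contourArea)
ok=lambda m:m.astype(np.uint8)*255
k=cv2.getStructuringElement(cv2.MORPH_ELLIPSE,(25,25))
# hub, eye, pad with opening/closing
def disc(im,box,thr,kk=25,sat=60,close=1):
    h=up(im,box); m=ok((h[...,2]>thr)&(h[...,1]<sat))
    if close: m=cv2.morphologyEx(m,cv2.MORPH_CLOSE,cv2.getStructuringElement(2,(9,9)))
    m=cv2.drawContours(np.zeros_like(m),[big(m)],-1,255,-1)
    m=cv2.morphologyEx(m,cv2.MORPH_OPEN,cv2.getStructuringElement(2,(kk,kk)))
    e=cv2.fitEllipse(big(m)); return px(box,e[0]),np.array(e[1])/S
if __name__=="__main__":
    for nm,box,thr,kk,z,D in [("hub",(220,132,252,162),125,35,.044,52),("eye",(293,143,316,167),125,31,.036,26),("pad",(285,187,306,212),170,35,.028,26)]:
        c,ax=disc(b,box,thr,kk); P=onz("top",*c,z); print(nm,np.round(c,2),ax.round(1),P.round(4))
    # cap dark disc
    box=(208,190,245,228); h=up(b,box); m=ok(h[...,2]<75); m=cv2.morphologyEx(m,cv2.MORPH_OPEN,k[::2,::2]); kt=big(m); hull=cv2.convexHull(kt); e=cv2.fitEllipse(hull); cv2.imwrite("pics/dark.png",m)
    (uc,r)=cv2.minEnclosingCircle(kt); print("cap dark",np.round(px(box,e[0]),2),np.array(e[1])/S, "enc",np.round(px(box,uc),2),r/S, onz("top",*px(box,e[0]),.084).round(4),onz("top",*px(box,uc),.084).round(4))
    # flange outer arc
    m=ok((h[...,2]>150)&(h[...,1]<60)); cs,_=cv2.findContours(m,cv2.RETR_EXTERNAL,cv2.CHAIN_APPROX_NONE)
    kt=max(cs,key=lambda q:cv2.boundingRect(q)[2]*cv2.boundingRect(q)[3])[:,0,:].astype(float)
    c0=np.array([75.,75]);
    for i in range(5):
        d=np.linalg.norm(kt-c0,axis=1); s=kt[(d>np.percentile(d,50))] if i==0 else kt[abs(d-r0)<3]
        f=least_squares(lambda p:np.hypot(s[:,0]-p[0],s[:,1]-p[1])-p[2],[*c0,50],loss='soft_l1'); c0=f.x[:2]; r0=f.x[2]
    print("flange",np.round(px(box,c0),2),r0*2/S,len(s),onz("top",*px(box,c0),.028).round(4))
    # ring hole side
    box=(285,178,312,202); h=up(a,box); m=ok((h[...,2]>140)&(h[...,1]<60)); m2=cv2.drawContours(np.zeros_like(m),[big(m)],-1,255,-1)
    hole=big(m2&~m); e=cv2.fitEllipse(hole); print("ring hole side",np.round(px(box,e[0]),2),np.array(e[1])/S,e[2])
    o=big(m2)[:,0,:]; print("outer bounds",px(box,o.min(0)),px(box,o.max(0)))
    hc=px(box,e[0]); print("ring c at z .102",onz("side",*hc,.102).round(4))
    L,Rr=o[o[:,0].argmin()],o[o[:,0].argmax()]
    lm=o[o[:,0]<=o[:,0].min()+1].mean(0); rm=o[o[:,0]>=o[:,0].max()-1].mean(0); print("L,R",onz("side",*px(box,lm),.102).round(4),onz("side",*px(box,rm),.102).round(4))
E
python3 m1.py
```

```text
hub [233.91 146.24] [20.2 20.4] [0.4944 0.4499 0.044 ]
eye [304.37 154.92] [10.1 11.6] [0.4734 0.2817 0.036 ]
pad [297.77 198.99] [11.6 13.2] [0.3683 0.2978 0.028 ]
cap dark [228.13 210.69] [10.38598824 15.20738411] enc [227.75 210.38] 7.803269386291504 [0.3395 0.4596 0.084 ] [0.3403 0.4605 0.084 ]
flange [228.37 207.48] 25.967937924925764 193 [0.3486 0.4646 0.028 ]
ring hole side [298.57 188.64] [ 9.17702007 12.121562  ] 68.38215637207031
outer bounds (np.float64(289.875), np.float64(180.375)) (np.float64(306.875), np.float64(198.375))
ring c at z .102 [0.3449 0.4638 0.102 ]
L,R [0.3536 0.4486 0.102 ] [0.3326 0.4769 0.102 ]
```

```bash
cat >> h.py <<'E'
from scipy.spatial.transform import Rotation as Ro
def toolR(yaw): # tool x down, y at yaw in world
    x=np.array([0,0,-1.]); y=np.array([np.cos(yaw),np.sin(yaw),0]); return np.c_[x,y,np.cross(x,y)]
def plan(P,yawdeg,cur=None):
    o=bot.get_obs(); p=np.array(o["position"]); R=Ro.from_quat(o["eef_rot"]).as_matrix() if cur is None else cur
    c=[toolR(np.radians(yawdeg+s)) for s in (0,180)]
    T=min(c,key=lambda T:np.linalg.norm(Ro.from_matrix(R.T@T).as_rotvec()))
    rv=np.degrees(Ro.from_matrix(R.T@T).as_rotvec())
    print("t",round(o["t"],2),"pos",p.round(4),"yaw",np.degrees(np.arctan2(R[1,1],R[0,1])).round(2),"F",np.round(o["wrist_force"],1),"gw",round(o["gripper_width"],3),"q",np.round(o["qpos"],2))
    print("turn first (tool deg)",rv.round(2)," then shift cm in target axes",(T.T@(np.array(P)-p)*100).round(2))
E
python3 - <<'E'
from h import *
plan([.346,.4645,.16],37.5)
print(proj("top",[.246,.352,0]),proj("top",[.346,.4645,.102]),proj("side",[.346,.4645,.102]))
print(Ro.from_quat(bot.get_obs()["eef_rot"]).as_matrix().round(3))
E
```

```text
t 0.1 pos [0.1465 0.6072 0.2308] yaw 76.43 F [ 0.4 -0.  -0.7] gw 0.998 q [ 1.24  0.49  1.35  0.    1.3  -0.1 ]
turn first (tool deg) [3.893e+01 1.000e-02 6.000e-02]  then shift cm in target axes [ 7.08  7.14 23.47]
[275.23105007 249.50412067] [225.13026793 207.58645889] [298.66151029 188.90487628]
[[-0.     0.235  0.972]
 [-0.001  0.972 -0.235]
 [-1.    -0.001 -0.   ]]
```

Request:
move_arm --plan '[[[0,0,0],[6.5,0,0]],[[0,0,0],[6.5,0,0]],[[0,0,0],[6.5,0,0]],[[0,0,0],[6.5,0,0]],[[0,0,0],[6.5,0,0]],[[0,0,0],[6.4,0,0]],[[0,0.7,2.3],[0,0,0]],[[0,0.7,2.3],[0,0,0]],[[0,0.7,2.3],[0,0,0]],[[0,0.7,2.3],[0,0,0]],[[0,0.7,2.4],[0,0,0]],[[0,0.7,2.4],[0,0,0]],[[0,0.7,2.4],[0,0,0]],[[0,0.7,2.4],[0,0,0]],[[0,0.7,2.4],[0,0,0]],[[0,0.8,2.3],[0,0,0]],[[2,0,0],[0,0,0]],[[2,0,0],[0,0,0]],[[0,0,0],[0,0,0]],[[0,0,0],[0,0,0]]]' --hand 0.5

```text
t: 1.77
position: [0.3456, 0.464, 0.1907]
eef_rot: [0.312, 0.635, -0.313, 0.634]
wrist_force: [0.1, -0.7, 0.2]
gripper_width: 0.499
```

```bash
python3 - <<'E'
from h import *
plan([.346,.4645,.097],37.5)
s=bot.snapshot("side");t=bot.snapshot("top")
crop(s[:,:,::-1],210,80,400,250,3.4,"pics/s1.png");crop(t[:,:,::-1],160,130,330,280,3.4,"pics/t1.png")
E
```

```text
t 1.77 pos [0.3456 0.464  0.1907] yaw 37.53 F [ 0.1 -0.7  0.2] gw 0.499 q [0.83 0.47 1.51 0.   1.16 0.17]
turn first (tool deg) [0.03 0.02 0.14]  then shift cm in target axes [ 9.37  0.06 -0.02]
```

View pics/s1.png

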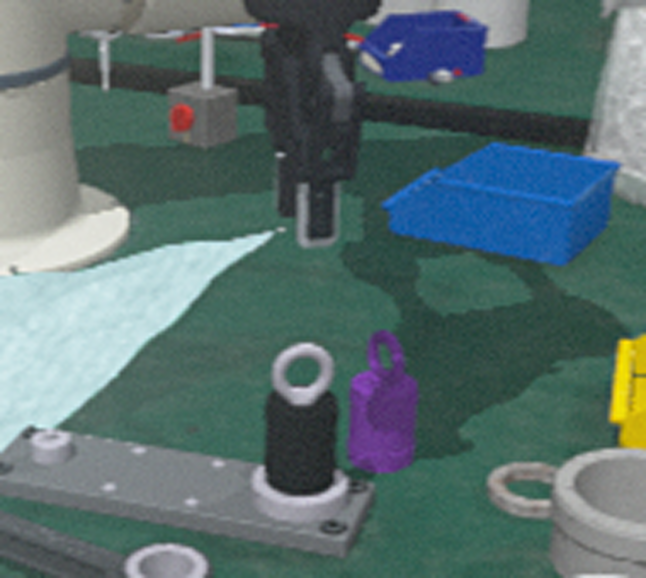

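View pics/t1.png

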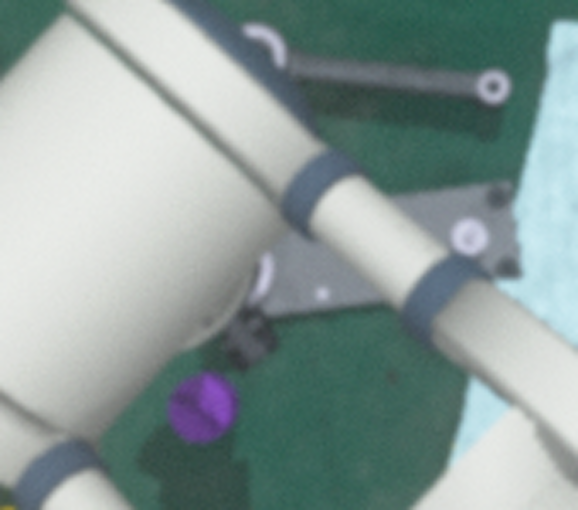

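```bash
python3 - <<'E'
from h import *
print(proj("side",[.3456,.464,.1907]),proj("side",[.3456,.464,.121]),proj("top",[.3456,.464,.1907]))
# finger inner points at ±21mm along y axis
y=np.array([np.cos(np.radians(37.5)),np.sin(np.radians(37.5)),0])
for s in(-1,1): print(proj("side",np.array([.3456,.464,.1907])+s*.021*y))
E
```

```text
[299.70322385 148.16420117] [298.75921671 180.37107025] [220.63003637 206.35721117]
[297.04577566 144.5346605 ]
[302.47233472 151.94625063]
```

The side view shows the near fingertip at (303,152), where the prediction puts it, with the ring directly below it at (299,180). Descending.

Request:
move_arm --plan '[[[2,0.05,0],[0,0,0]],[[2,0,0],[0,0,0]],[[2,0,0],[0,0,0]],[[1.5,0,0],[0,0,0]],[[1.2,0,0],[0,0,0]],[[0.7,0,0],[0,0,0]],[[0,0,0],[0,0,0]],[[0,0,0],[0,0,0]],[[0,0,0],[0,0,0]]]'

```text
t: 2.62
position: [0.3469, 0.4654, 0.0984]
eef_rot: [0.313, 0.634, -0.312, 0.634]
wrist_force: [-0.0, -0.4, 0.4]
gripper_width: 0.503
```

Request:
move_arm --plan '[[[0,0,0],[0,0,0]],[[0,0,0],[0,0,0]],[[0,0,0],[0,0,0]],[[0,0,0],[0,0,0]],[[0,0,0],[0,0,0]],[[0,0,0],[0,0,0]],[[0,0,0],[0,0,0]],[[0,0,0],[0,0,0]],[[0,0,0],[0,0,0]],[[0,0,0],[0,0,0]]]' --hand 0

```text
t: 3.45
position: [0.3469, 0.4652, 0.0978]
eef_rot: [0.313, 0.634, -0.312, 0.634]
wrist_force: [-0.4, 0.3, 5.9]
gripper_width: 0.07
```

```bash
python3 - <<'E'
from h import *
plan([.346,.4645,.097],37.5)
s=bot.snapshot("side")
crop(s[:,:,::-1],230,110,360,250,4,"pics/s2.png")
E
```

```text
t 3.45 pos [0.3469 0.4652 0.0978] yaw 37.53 F [-0.4  0.3  5.9] gw 0.07 q [0.83 0.59 1.6  0.   0.95 0.17]
turn first (tool deg) [ 0.03 -0.01 -0.07]  then shift cm in target axes [ 0.08 -0.11 -0.  ]
```

View pics/s2.png

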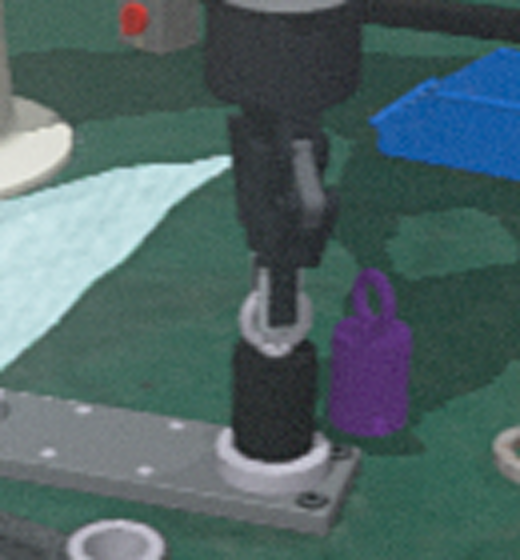

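The ring is pinched: fingers on the ring at crop (280,310), opening 0.07 (about 6 mm), cap still upright on the plug. Lifting.

Request:
move_arm --plan '[[[-0.3,0,0],[0,0,0]],[[-0.6,0,0],[0,0,0]],[[-1,0,0],[0,0,0]],[[-1,0,0],[0,0,0]],[[-1,0,0],[0,0,0]],[[-1,0,0],[0,0,0]],[[-1,0,0],[0,0,0]],[[-1,0,0],[0,0,0]],[[-1,0,0],[0,0,0]],[[-0.6,0,0],[0,0,0]],[[-0.3,0,0],[0,0,0]],[[0,0,0],[0,0,0]],[[0,0,0],[0,0,0]],[[0,0,0],[0,0,0]]]'

```text
t: 4.67
position: [0.3463, 0.4645, 0.1848]
eef_rot: [0.312, 0.634, -0.313, 0.634]
wrist_force: [0.2, -0.4, -2.5]
gripper_width: 0.067
```

```bash
python3 - <<'E'
from h import *
plan([.243,.377,.187],37.5)
s=bot.snapshot("side");t=bot.snapshot("top")
crop(s[:,:,::-1],200,80,360,250,3.5,"pics/s3.png");crop(t[:,:,::-1],160,130,330,280,3.4,"pics/t3.png")
E
```

```text
t 4.67 pos [0.3463 0.4645 0.1848] yaw 37.53 F [ 0.2 -0.4 -2.5] gw 0.067 q [0.83 0.48 1.52 0.   1.15 0.17]
turn first (tool deg) [0.03 0.01 0.05]  then shift cm in target axes [ -0.22 -13.52   0.66]
```

View pics/s3.png

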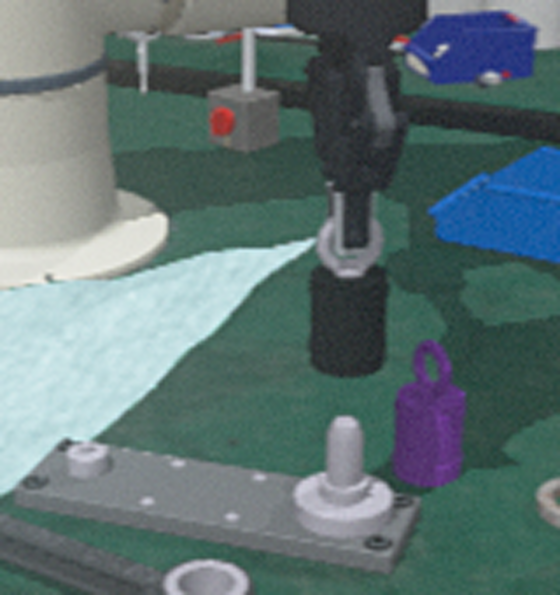

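The cap hangs upright at crop (347,320), the plug pilot is bare at (345,440), and wrist force is -2.5 N. Carrying the cap to the free bench.

Request:
move_arm --plan '[[[0,-0.6,0],[0,0,0]],[[0,-1.3,0.1],[0,0,0]],[[0,-1.5,0.1],[0,0,0]],[[0,-1.5,0.1],[0,0,0]],[[0,-1.5,0.1],[0,0,0]],[[0,-1.5,0.1],[0,0,0]],[[0,-1.5,0.1],[0,0,0]],[[0,-1.5,0.1],[0,0,0]],[[0,-1.3,0],[0,0,0]],[[0,-0.9,0],[0,0,0]],[[0,-0.4,0],[0,0,0]],[[1.5,0,0],[0,0,0]],[[2,0,0],[0,0,0]],[[2,0,0],[0,0,0]],[[2,0,0],[0,0,0]],[[1.5,0,0],[0,0,0]],[[1,0,0],[0,0,0]],[[0,0,0],[0,0,0]],[[0,0,0],[0,0,0]],[[0,0,0],[0,0,0]]]'

```text
t: 6.43
position: [0.2441, 0.3774, 0.0858]
eef_rot: [0.313, 0.634, -0.312, 0.634]
wrist_force: [-0.1, -0.0, -1.5]
gripper_width: 0.074
```

```bash
python3 - <<'E'
from h import *
plan([.243,.377,.0698],37.5)
s=bot.snapshot("side")
crop(s[:,:,::-1],200,80,360,250,3.5,"pics/s4.png")
E
```

```text
t 6.43 pos [0.2441 0.3774 0.0858] yaw 37.53 F [-0.1 -0.  -1.5] gw 0.074 q [ 0.86  0.48  1.93 -0.    0.73  0.21]
turn first (tool deg) [ 0.03 -0.01 -0.05]  then shift cm in target axes [ 1.6  -0.11 -0.03]
```

View pics/s4.png

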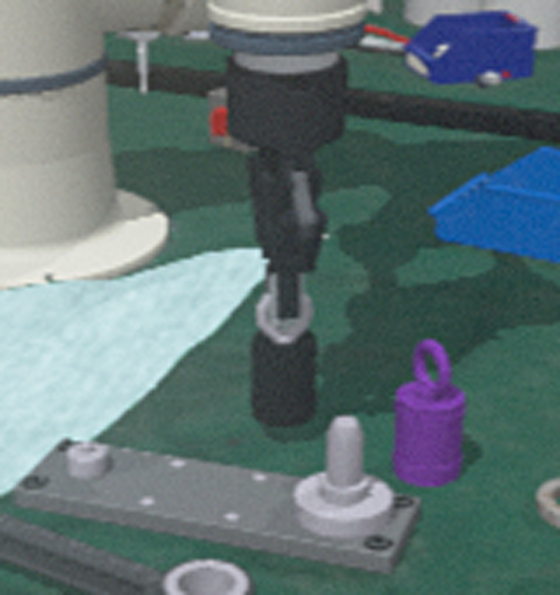

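The cap hangs just above the bench at crop (284,385), clear of the plate and the sheet. Lowering slowly.

Request:
move_arm --plan '[[[0.5,0,0],[0,0,0]],[[0.4,0,0],[0,0,0]],[[0.3,0,0],[0,0,0]],[[0.2,0,0],[0,0,0]],[[0,0,0],[0,0,0]],[[0,0,0],[0,0,0]],[[0,0,0],[0,0,0]]]'

```text
t: 7.07
position: [0.2437, 0.377, 0.0713]
eef_rot: [0.313, 0.634, -0.313, 0.634]
wrist_force: [0.7, 0.1, -1.3]
gripper_width: 0.073
```

Request:
move_arm --plan '[[[0.1,0,0],[0,0,0]],[[0.05,0,0],[0,0,0]],[[0,0,0],[0,0,0]],[[0,0,0],[0,0,0]]]'

```text
t: 7.4
position: [0.2438, 0.3771, 0.0698]
eef_rot: [0.313, 0.634, -0.312, 0.634]
wrist_force: [0.4, -0.3, 0.4]
gripper_width: 0.074
```

Force went from −1.5 to +0.4 N at the predicted height, so the cap is touching down. Releasing it with a moderate opening.

Request:
move_arm --plan '[[[0,0,0],[0,0,0]],[[0,0,0],[0,0,0]],[[0,0,0],[0,0,0]],[[0,0,0],[0,0,0]],[[0,0,0],[0,0,0]],[[0,0,0],[0,0,0]]]' --hand 0.4

```text
t: 7.9
position: [0.2437, 0.3769, 0.0698]
eef_rot: [0.313, 0.634, -0.313, 0.634]
wrist_force: [-1.4, -0.2, 0.8]
gripper_width: 0.402
```

Request:
move_arm --plan '[[[-0.5,0,0],[0,0,0]],[[-1.5,0,0],[0,0,0]],[[-2,0,0],[0,0,0]],[[-2,0,0],[0,0,0]],[[-2,0,0],[0,0,0]],[[-2,0,0],[0,0,0]],[[-2,0,0],[0,0,0]],[[0,0,0],[0,0,0]],[[0,0,0],[0,0,0]],[[0,0,0],[0,0,0]]]'

```text
t: 8.73
position: [0.2435, 0.3767, 0.1895]
eef_rot: [0.312, 0.634, -0.313, 0.634]
wrist_force: [-0.2, -1.0, -0.5]
gripper_width: 0.4
```

```bash
python3 - <<'E'
from h import *
s=bot.snapshot("side");t=bot.snapshot("top")
cv2.imwrite("pics/side5.png",s[:,:,::-1]);cv2.imwrite("pics/top5.png",t[:,:,::-1])
crop(s[:,:,::-1],180,150,345,280,3.5,"pics/s5.png");crop(t[:,:,::-1],160,130,330,280,3.4,"pics/t5.png")
plan([.4,.4,.2],0)
E
```

```text
t 8.83 pos [0.2433 0.3766 0.189 ] yaw 37.53 F [-0.2 -0.6 -1. ] gw 0.401 q [0.86 0.3  1.82 0.   1.02 0.21]
turn first (tool deg) [37.53  0.05  0.08]  then shift cm in target axes [-1.1  15.67 -2.34]
```

View pics/s5.png

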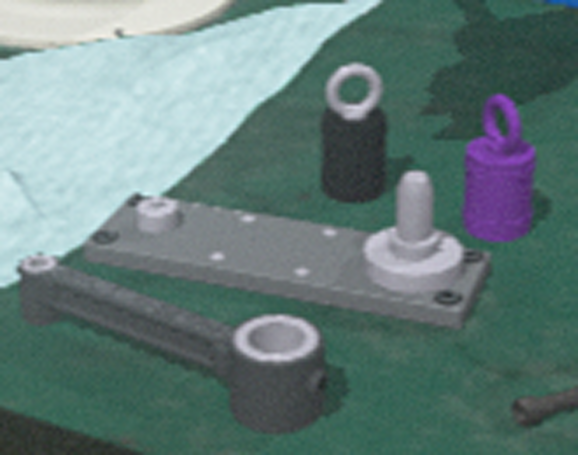

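View pics/t5.png

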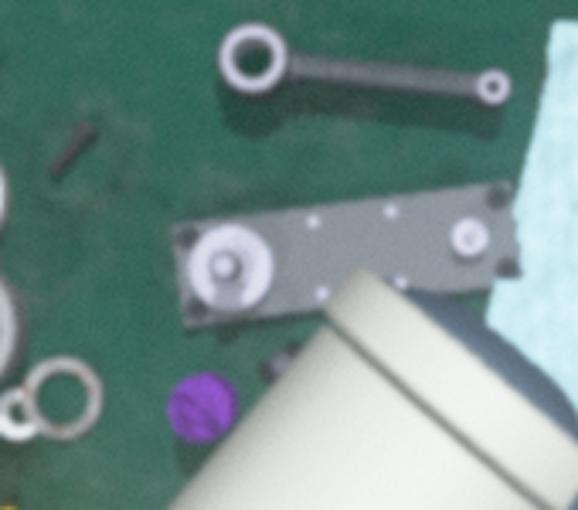

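The cap stands upright and free at side crop (354,150). The bare plug is at top crop (228,266), the pad at (469,238), the hub at (253,58) and the eye at (492,87). Measuring the plug, pad and lever from this clear view.

```bash
python3 - <<'E'
from h import *
from m1 import *
b=cv2.imread("pics/top5.png");a=cv2.imread("pics/side5.png")
r={}
for nm,box,thr,kk,z in [("flange",(213,192,245,226),150,61,.028),("hub",(220,132,252,162),125,35,.044),("eye",(293,143,316,167),125,31,.036),("pad",(285,187,306,212),170,35,.028)]:
    c,ax=disc(b,box,thr,kk); P=onz("top",*c,z); r[nm]=P; print(nm,np.round(c,2),ax.round(1),P.round(4))
for p,q in(("hub","eye"),("flange","pad")):
    d=(r[q]-r[p])[:2]; print(p,q,np.linalg.norm(d).round(4),np.degrees(np.arctan2(d[1],d[0])).round(2))
# tip bright spot in top
crop(b,213,192,245,226,14,"pics/fl5.png"); crop(a,270,195,330,245,10,"pics/pl5.png")
for n in("top","side"):
  print(n,proj(n,[*r["flange"][:2],.078]).round(2),proj(n,[*r["flange"][:2],.028]).round(2))
# side hub & eye
for nm,box,thr,kk,z in [("hub",(240,235,278,258),125,35,.044)]:
    c,ax=disc(a,box,thr,kk); print("side",nm,np.round(c,2),ax.round(1),onz("side",*c,z).round(4), proj("side",r["hub"]).round(2))
E
```

```text
flange [227.57 207.78] [25.6 28. ] [0.3479 0.4665 0.028 ]
hub [233.94 146.33] [20.1 20.5] [0.4942 0.4498 0.044 ]
eye [304.51 154.97] [10.  11.1] [0.4732 0.2813 0.036 ]
pad [297.71 198.99] [11.5 12.3] [0.3683 0.298  0.028 ]
hub eye 0.1698 -97.08
flange pad 0.1698 -83.11
top [225.37 207.09] [227.57 207.78]
side [298.9  199.89] [298.26 220.9 ]
side hub [258.44 246.28] [13.6 24.1] [0.4948 0.4479 0.044 ] [259.49 246.36]
```

View pics/fl5.png

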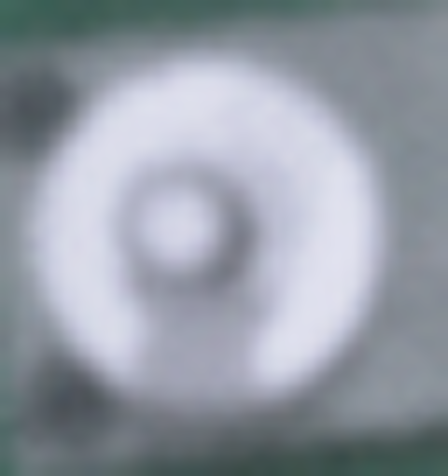

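View pics/pl5.png

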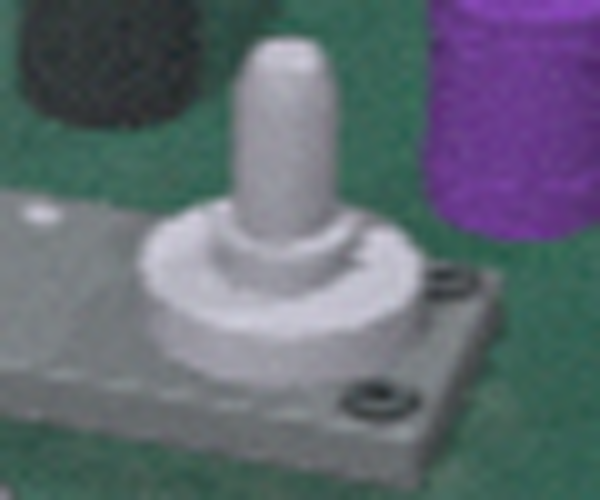

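```bash
python3 - <<'E'
from h import *
print(tri(("top",225.4,207.9),("side",298.5,199.6)))
for z in(.15,.007): plan([.4875,.3938,z],-7.08)
E
```

```text
(array([0.34637286, 0.46578973, 0.07786215]), np.float64(0.0014774387658645668))
t 8.83 pos [0.2433 0.3766 0.189 ] yaw 37.53 F [-0.2 -0.6 -1. ] gw 0.401 q [0.86 0.3  1.82 0.   1.02 0.21]
turn first (tool deg) [44.61  0.05  0.08]  then shift cm in target axes [ 3.9  24.02 -4.72]
t 8.83 pos [0.2433 0.3766 0.189 ] yaw 37.53 F [-0.2 -0.6 -1. ] gw 0.401 q [0.86 0.3  1.82 0.   1.02 0.21]
turn first (tool deg) [44.61  0.05  0.08]  then shift cm in target axes [18.2  24.02 -4.72]
```

Request:
move_arm --plan '[[[0,0,0],[6.3,0,0]],[[0,0,0],[6.4,0,0]],[[0,0,0],[6.4,0,0]],[[0,0,0],[6.4,0,0]],[[0,0,0],[6.4,0,0]],[[0,0,0],[6.4,0,0]],[[0,0,0],[6.3,0,0]],[[0,2,-0.4],[0,0,0]],[[0,2.5,-0.5],[0,0,0]],[[0,2.5,-0.5],[0,0,0]],[[0,2.5,-0.5],[0,0,0]],[[0,2.5,-0.5],[0,0,0]],[[0,2.5,-0.5],[0,0,0]],[[0,2.5,-0.5],[0,0,0]],[[0,2.5,-0.5],[0,0,0]],[[0,2.5,-0.5],[0,0,0]],[[0,2,-0.3],[0,0,0]],[[2,0,0],[0,0,0]],[[1.9,0,0],[0,0,0]],[[0,0,0],[0,0,0]]]' --hand 0.6

```text
t: 10.5
position: [0.486, 0.3926, 0.1463]
eef_rot: [-0.528, -0.468, 0.532, -0.468]
wrist_force: [-1.1, -0.8, 0.1]
gripper_width: 0.602
```

Request:
move_arm --plan '[[[2,0,0],[0,0,0]],[[2,0,0],[0,0,0]],[[2,0,0],[0,0,0]],[[1,0,0],[0,0,0]],[[0,0,0],[0,0,0]],[[0,0,0],[0,0,0]],[[0,0,0],[0,0,0]]]'

```text
t: 11.08
position: [0.4881, 0.3945, 0.0819]
eef_rot: [0.53, 0.468, -0.529, 0.468]
wrist_force: [-0.7, 0.7, -0.3]
gripper_width: 0.597
```

```bash
python3 - <<'E'
from h import *
plan([.4875,.3938,.007],-7.08)
s=bot.snapshot("side");t=bot.snapshot("top")
crop(s[:,:,::-1],170,130,345,280,3.5,"pics/s6.png");crop(t[:,:,::-1],160,100,330,250,3.4,"pics/t6.png")
E
```

```text
t 11.08 pos [0.4881 0.3945 0.0819] yaw -7.06 F [-0.7  0.7 -0.3] gw 0.597 q [ 0.58  0.66  1.49 -0.    0.99  0.71]
turn first (tool deg) [ 0.02 -0.05 -0.05]  then shift cm in target axes [ 7.49 -0.05  0.07]
```

View pics/s6.png

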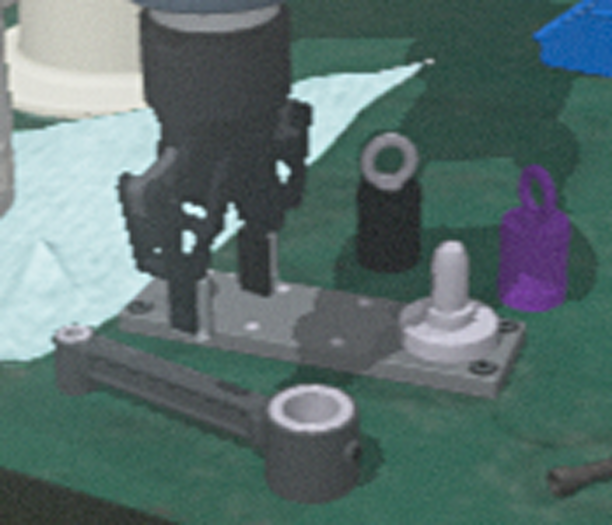

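View pics/t6.png

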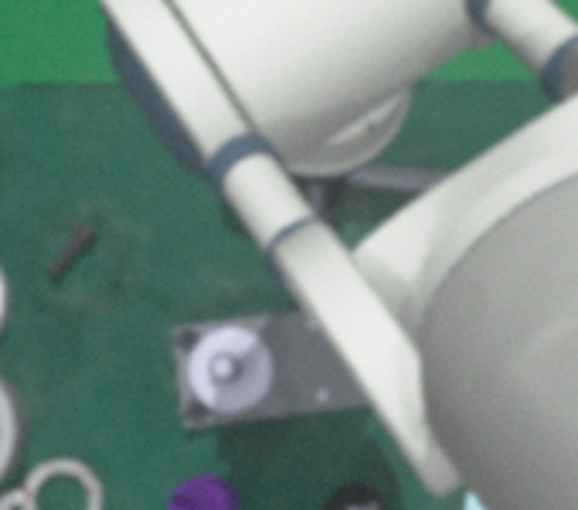

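```bash
python3 - <<'E'
from h import *
print(proj("side",[.4881,.3945,.0819]),proj("side",[.4875,.3938,.036]))
E
```

```text
[234.76410123 220.7629506 ] [235.4462967  241.13687377]
```

Request:
move_arm --plan '[[[1.5,-0.05,0.05],[0,0,0]],[[1.5,0,0],[0,0,0]],[[1.5,0,0],[0,0,0]],[[1.2,0,0],[0,0,0]],[[0.8,0,0],[0,0,0]],[[0.5,0,0],[0,0,0]],[[0.3,0,0],[0,0,0]],[[0,0,0],[0,0,0]],[[0,0,0],[0,0,0]]]'

```text
t: 11.93
position: [0.4874, 0.3938, 0.0082]
eef_rot: [0.53, 0.468, -0.53, 0.468]
wrist_force: [0.4, 0.1, 0.2]
gripper_width: 0.601
```

```bash
python3 - <<'E'
from h import *
plan([.4875,.3938,.007],-7.08)
s=bot.snapshot("side")
crop(s[:,:,::-1],170,130,345,280,3.5,"pics/s7.png")
E
```

```text
t 11.93 pos [0.4874 0.3938 0.0082] yaw -7.07 F [0.4 0.1 0.2] gw 0.601 q [ 0.58  0.77  1.53 -0.    0.85  0.71]
turn first (tool deg) [ 0.01 -0.02 -0.03]  then shift cm in target axes [0.12 0.01 0.  ]
```

View pics/s7.png

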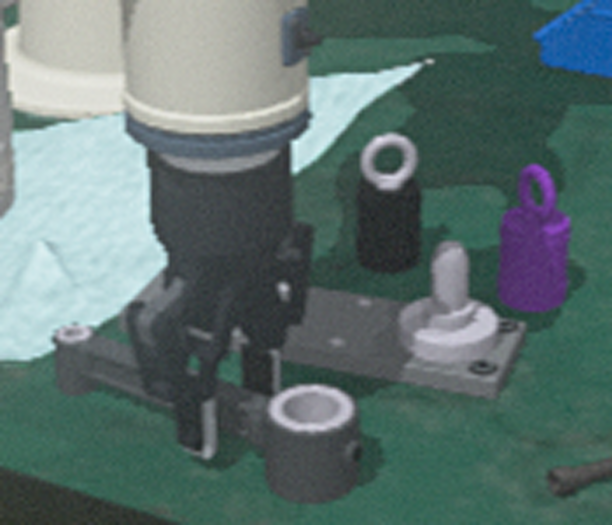

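The fingers straddle the web at crop (195,420) and (262,370), just beside the hub, with no contact force. Closing.

Request:
move_arm --plan '[[[0,0,0],[0,0,0]],[[0,0,0],[0,0,0]],[[0,0,0],[0,0,0]],[[0,0,0],[0,0,0]],[[0,0,0],[0,0,0]],[[0,0,0],[0,0,0]],[[0,0,0],[0,0,0]],[[0,0,0],[0,0,0]],[[0,0,0],[0,0,0]]]' --hand 0

```text
t: 12.73
position: [0.4873, 0.3938, 0.0083]
eef_rot: [0.53, 0.468, -0.53, 0.468]
wrist_force: [-0.5, -1.0, 6.3]
gripper_width: 0.178
```

Request:
move_arm --plan '[[[-0.3,0,0],[0,0,0]],[[-0.6,0,0],[0,0,0]],[[-1,0,0],[0,0,0]],[[-1,0,0],[0,0,0]],[[-1,0,0],[0,0,0]],[[-1,0,0],[0,0,0]],[[-0.6,0,0],[0,0,0]],[[-0.3,0,0],[0,0,0]],[[0,0,0],[0,0,0]],[[0,0,0],[0,0,0]],[[0,0,0],[0,0,0]],[[0,0,0],[0,0,0]]]'

```text
t: 13.73
position: [0.4868, 0.3934, 0.0652]
eef_rot: [-0.53, -0.468, 0.53, -0.468]
wrist_force: [-0.1, -0.6, -4.5]
gripper_width: 0.178
```

```bash
python3 - <<'E'
from h import *
plan([.4875,.3938,.007],-7.08); print(bot.get_obs()["wrist_torque"])
s=bot.snapshot("side");cv2.imwrite("pics/side8.png",s[:,:,::-1])
crop(s[:,:,::-1],170,130,345,280,3.5,"pics/s8.png")
E
```

```text
t 13.73 pos [0.4868 0.3934 0.0652] yaw -7.07 F [-0.1 -0.6 -4.5] gw 0.178 q [ 0.58  0.69  1.5  -0.    0.96  0.71]
turn first (tool deg) [0.01 0.04 0.04]  then shift cm in target axes [ 5.82  0.06 -0.04]
[-0.0079047  -0.00698893  0.0178108 ]
```

View pics/s8.png

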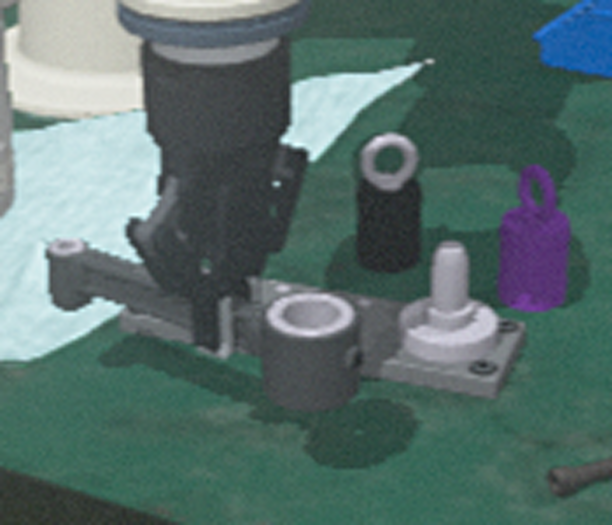

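The lever hangs clear and level: hub rim at crop (311,316), eye at (66,246), wrist torque about zero. Checking level numerically, then going over the fixture.

```bash
cat > lev.py <<'E'
from h import *
from m1 import disc
def predict(hub_bottom,pos,yawdeg):
    d=np.array([np.cos(np.radians(yawdeg-90)),np.sin(np.radians(yawdeg-90))]); h=np.array(pos[:2])-.056*d; e=h+.17*d
    return np.r_[h,hub_bottom+.044],np.r_[e,hub_bottom+.036]
E
python3 - <<'E'
from lev import *
a=cv2.imread("pics/side8.png")
H,E=predict(.057,[.4868,.3934],-7.07)
c,ax=disc(a,(240,208,278,231),125,35); print("hub",np.round(c,2),ax.round(1),proj("side",H).round(2))
c2,ax=disc(a,(180,195,199,206),125,15); print("eye",np.round(c2,2),ax.round(1),proj("side",E).round(2))
plan([.4868,.3934,.122],7.0); plan([.3536,.4104,.122],7.0)
E
```

```text
hub [256.93 218.53] [14.5 26.6] [258.83 219.57]
eye [187.52 199.04] [10.3 23.2] [189.31 200.13]
t 13.78 pos [0.4869 0.3935 0.0653] yaw -7.07 F [-0.1 -0.7 -5.3] gw 0.174 q [ 0.58  0.69  1.5  -0.    0.96  0.71]
turn first (tool deg) [-14.07   0.03   0.04]  then shift cm in target axes [-5.67 -0.01  0.01]
t 13.78 pos [0.4869 0.3935 0.0653] yaw -7.07 F [-0.1 -0.7 -5.3] gw 0.174 q [ 0.58  0.69  1.5  -0.    0.96  0.71]
turn first (tool deg) [-14.07   0.03   0.04]  then shift cm in target axes [ -5.67 -13.02  -3.3 ]
```

Hub and eye are both offset from prediction by the same (-1.9,-1.1) px, so the lever is level. Raising, turning, and moving over the fixture.

Request:
move_arm --plan '[[[-0.5,0,0],[0,0,0]],[[-1,0,0],[0,0,0]],[[-1.5,0,0],[0,0,0]],[[-1.5,0,0],[0,0,0]],[[-0.8,0,0],[0,0,0]],[[-0.4,0,0],[0,0,0]],[[0,0,0],[-1,0,0]],[[0,0,0],[-2,0,0]],[[0,0,0],[-2.5,0,0]],[[0,0,0],[-2.5,0,0]],[[0,0,0],[-2.5,0,0]],[[0,0,0],[-2,0,0]],[[0,0,0],[-1.1,0,0]],[[0,0,0],[-0.5,0,0]],[[0,-0.4,-0.1],[0,0,0]],[[0,-0.8,-0.2],[0,0,0]],[[0,-1,-0.2],[0,0,0]],[[0,-1,-0.3],[0,0,0]],[[0,-1,-0.2],[0,0,0]],[[0,-1,-0.3],[0,0,0]]]'

```text
t: 15.45
position: [0.4324, 0.4002, 0.1229]
eef_rot: [0.468, 0.53, -0.468, 0.53]
wrist_force: [-0.1, 0.7, -4.4]
gripper_width: 0.175
```

Request:
move_arm --plan '[[[0,-1,-0.3],[0,0,0]],[[0,-1,-0.3],[0,0,0]],[[0,-1,-0.3],[0,0,0]],[[0,-1,-0.3],[0,0,0]],[[0,-1,-0.3],[0,0,0]],[[0,-1,-0.2],[0,0,0]],[[0,-1,-0.2],[0,0,0]],[[0,-0.6,-0.1],[0,0,0]],[[0,-0.2,0],[0,0,0]],[[0,0,0],[0,0,0]],[[0,0,0],[0,0,0]],[[0,0,0],[0,0,0]],[[0,0,0],[0,0,0]]]'

```text
t: 16.53
position: [0.3545, 0.4105, 0.1228]
eef_rot: [0.469, 0.53, -0.468, 0.53]
wrist_force: [0.6, -0.5, -4.8]
gripper_width: 0.177
```

```bash
python3 - <<'E'
from h import *
plan([.3536,.4104,.122],7.0)
s=bot.snapshot("side");t=bot.snapshot("top");cv2.imwrite("pics/side9.png",s[:,:,::-1]);cv2.imwrite("pics/top9.png",t[:,:,::-1])
crop(s[:,:,::-1],190,120,345,270,4,"pics/s9.png");crop(t[:,:,::-1],180,130,330,260,4,"pics/t9.png")
E
```

```text
t 16.53 pos [0.3545 0.4105 0.1228] yaw 7.01 F [ 0.6 -0.5 -4.8] gw 0.177 q [ 0.75  0.51  1.67 -0.    0.95  0.63]
turn first (tool deg) [ 0.01 -0.01 -0.02]  then shift cm in target axes [ 0.08 -0.09 -0.  ]
```

View pics/s9.png

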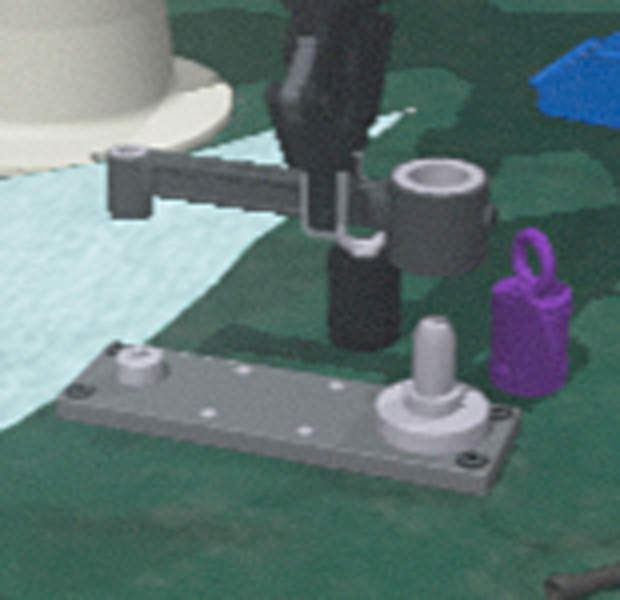

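View pics/t9.png

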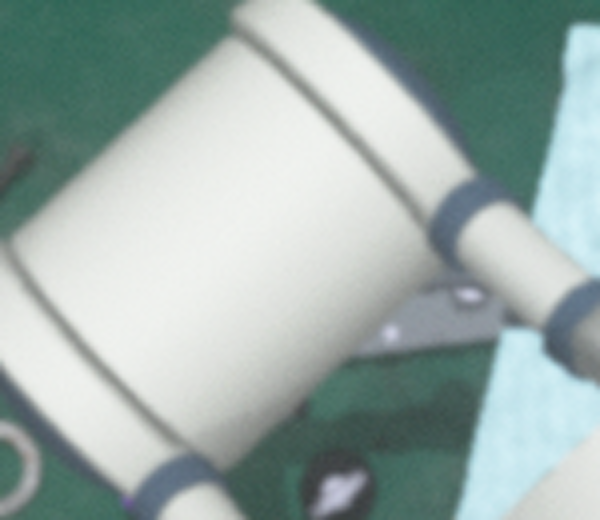

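The lever is over the fixture, hub rim at side crop (440,175) and plug tip at (434,325), with the cap behind it untouched. The top view is blocked by the arm, so I compare hub and plug in the side view.

```bash
python3 - <<'E'
from lev import *
a=cv2.imread("pics/side9.png")
P=np.array([.3468,.466])
c,ax=disc(a,(284,155,317,174),125,31); zb=.1228-.0083
print("hub",np.round(c,2),ax.round(1),"xy",onz("side",*c,zb+.044).round(4),"if centred px",proj("side",[*P,zb+.044]).round(2))
H,E=predict(zb,[.3545,.4105],7.01); print("pred hub",H.round(4),proj("side",H).round(2),"pred eye",E.round(4),proj("side",E).round(2))
c2,ax=disc(a,(214,152,230,163),125,15); print("eye",np.round(c2,2),ax.round(1),"xy",onz("side",*c2,zb+.036).round(4))
c3,ax=disc(a,(283,211,315,232),135,31); print("flange",np.round(c3,2),ax.round(1),onz("side",*c3,.028).round(4),"pred",proj("side",[*P,.028]).round(2))
c4,ax=disc(a,(216,203,233,214),150,15); print("pad",np.round(c4,2),ax.round(1),onz("side",*c4,.028).round(4),"pred",proj("side",[.368,.298,.028]).round(2))
crop(a,270,150,330,245,6,"pics/z9.png"); crop(a,205,145,245,225,7,"pics/z9b.png")
E
```

```text
hub [299.36 163.7 ] [ 9.2 20.5] xy [0.3473 0.4649 0.1585] if centred px [299.95 163.69]
pred hub [0.3477 0.4661 0.1585] [299.82 163.85] pred eye [0.3684 0.2974 0.1505] [222.29 157.47]
eye [220.21 155.89] [10.1 18.9] xy [0.3626 0.2885 0.1505]
flange [296.98 222.19] [21.  27.5] [0.3542 0.4663 0.028 ] pred [298.24 220.61]
pad [222.82 207.67] [11.4 14.1] [0.3676 0.2914 0.028 ] pred [225.23 208.36]
```

View pics/z9.png

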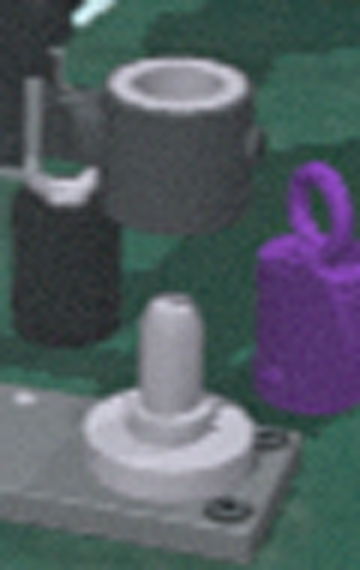

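View pics/z9b.png

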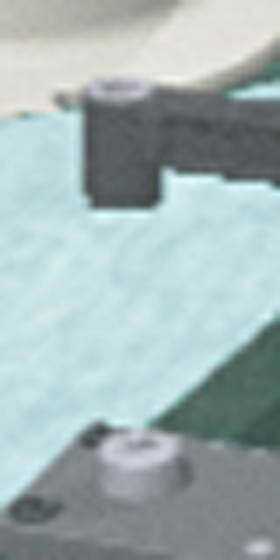

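By eye on the crops: hub centre (299.3,163.4), predicted (299.8,163.9). Flange (297.9,220.6), predicted (298.2,220.6). Eye (222.2,157.6), predicted (222.3,157.5). Pad (225.1,208.3), predicted (225.2,208.4). Everything agrees to within about 1 mm. The automatic mask fits for eye, flange and pad took in background, so I discarded them. Lowering over the plug.

Request:
move_arm --plan '[[[0.3,-0.05,0],[0,0,0]],[[0.6,0,0],[0,0,0]],[[0.8,0,0],[0,0,0]],[[0.8,0,0],[0,0,0]],[[0.5,0,0],[0,0,0]],[[0.4,0,0],[0,0,0]],[[0.3,0,0],[0,0,0]],[[0,0,0],[0,0,0]],[[0,0,0],[0,0,0]],[[0,0,0],[0,0,0]]]'

```text
t: 17.47
position: [0.3537, 0.4106, 0.086]
eef_rot: [0.469, 0.53, -0.468, 0.53]
wrist_force: [-0.5, 0.5, -4.5]
gripper_width: 0.181
```

```bash
python3 - <<'E'
from h import *
plan([.3536,.4104,.0613],7.0)
s=bot.snapshot("side");cv2.imwrite("pics/side10.png",s[:,:,::-1])
crop(s[:,:,::-1],205,150,335,245,6,"pics/s10.png")
E
```

```text
t 17.47 pos [0.3537 0.4106 0.086 ] yaw 7.03 F [-0.5  0.5 -4.5] gw 0.181 q [ 0.75  0.57  1.7  -0.    0.87  0.63]
turn first (tool deg) [ 0.03 -0.01 -0.02]  then shift cm in target axes [ 2.47 -0.01  0.01]
```

View pics/s10.png

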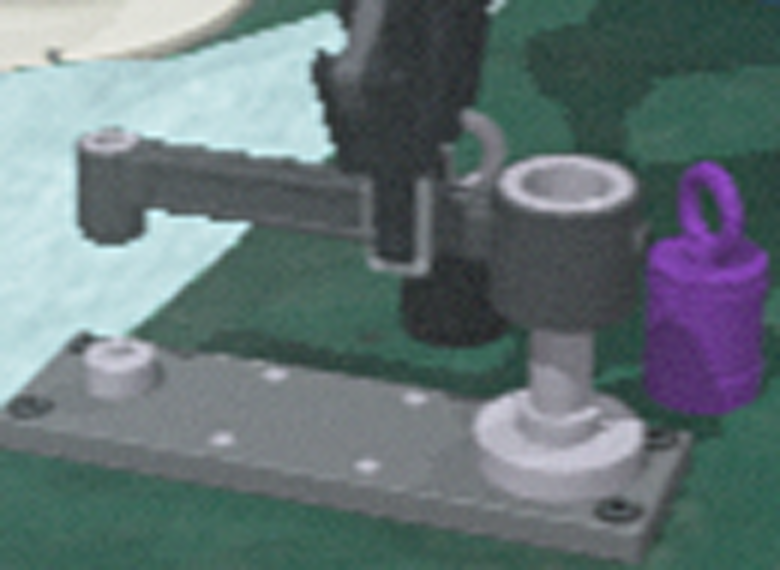

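The hub (crop 567,245) is centred over the pilot (562,365), with no change in force. Lowering the last 24 mm gently.

Request:
move_arm --plan '[[[0.2,0,0],[0,0,0]],[[0.3,0,0],[0,0,0]],[[0.4,0,0],[0,0,0]],[[0.4,0,0],[0,0,0]],[[0.4,0,0],[0,0,0]],[[0.4,0,0],[0,0,0]],[[0.2,0,0],[0,0,0]],[[0.1,0,0],[0,0,0]],[[0,0,0],[0,0,0]],[[0,0,0],[0,0,0]],[[0,0,0],[0,0,0]],[[0,0,0],[0,0,0]]]'

```text
t: 18.52
position: [0.3536, 0.4105, 0.062]
eef_rot: [0.469, 0.53, -0.468, 0.53]
wrist_force: [-1.0, 0.4, -5.5]
gripper_width: 0.178
```

```bash
python3 - <<'E'
from lev import *
plan([.3536,.4104,.0613],7.0); o=bot.get_obs(); print(np.round(o["wrist_torque"],3))
s=bot.snapshot("side");t=bot.snapshot("top");a=s[:,:,::-1].copy();cv2.imwrite("pics/side11.png",a)
crop(a,205,150,335,245,6,"pics/s11.png");crop(a,280,170,320,235,9,"pics/z11.png")
crop(t[:,:,::-1],180,130,330,260,4,"pics/t11.png")
zb=o["position"][2]-.0083; H,E=predict(zb,o["position"],7.03); print("gap",zb-.028)
print("pred hub",proj("side",H).round(2),"centred",proj("side",[.3468,.466,zb+.044]).round(2),"eye pred",proj("side",E).round(2),E.round(4))
c,ax=disc(a,(284,170,318,196),125,31); print("hub",np.round(c,2),ax.round(1),onz("side",*c,zb+.044).round(4))
E
```

```text
t 18.52 pos [0.3536 0.4105 0.062 ] yaw 7.03 F [-1.   0.4 -5.5] gw 0.178 q [ 0.75  0.61  1.72 -0.    0.81  0.63]
turn first (tool deg) [ 0.03 -0.01 -0.02]  then shift cm in target axes [ 0.07 -0.    0.01]
[-0.024  0.    -0.009]
gap 0.025656120673534826
pred hub [299.17 191.1 ] centred [299.13 191.1 ] eye pred [223.82 183.3 ] [0.3676 0.2974 0.0897]
hub [298.6  190.89] [ 9.9 21.5] [0.3464 0.4647 0.0977]
```

View pics/s11.png

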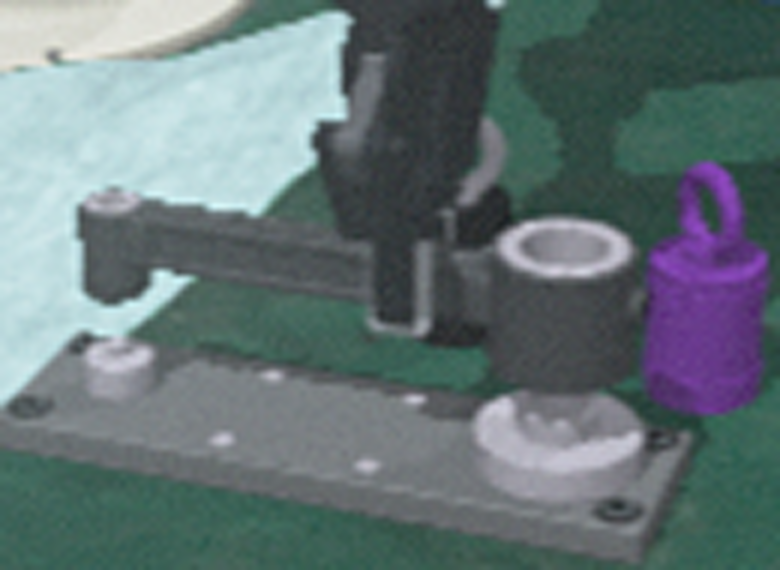

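View pics/z11.png

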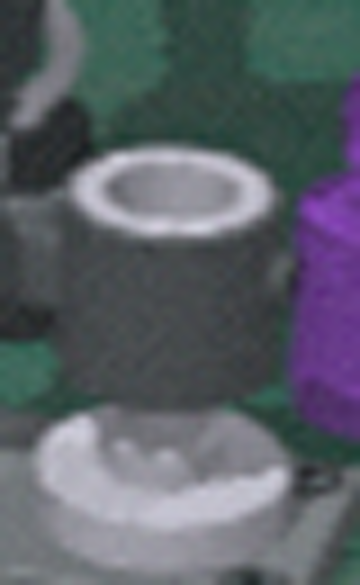

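View pics/t11.png

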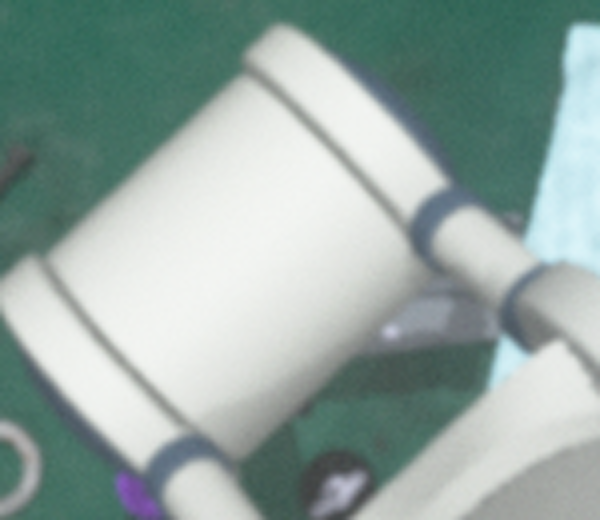

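The hub surrounds the pilot (crop 565,300), the gap to the flange is visible, and the eye at (112,245) sits over the pad at (120,365). The cap stands behind, with its ring visible at top crop (340,487). The computed gap is 25.7 mm, hub offset about 1 mm, and force and torque are unchanged. One still pause to confirm, then I hand in.

Request:
move_arm --plan '[[[0,0,0],[0,0,0]],[[0,0,0],[0,0,0]],[[0,0,0],[0,0,0]],[[0,0,0],[0,0,0]],[[0,0,0],[0,0,0]],[[0,0,0],[0,0,0]]]'

```text
t: 19.12
position: [0.3535, 0.4104, 0.0618]
eef_rot: [0.468, 0.53, -0.468, 0.53]
wrist_force: [0.3, 0.1, -5.7]
gripper_width: 0.177
```

```bash
python3 - <<'E'
from station import bot
import numpy as np
o=bot.get_obs(); print(np.round(o["wrist_force"],2),np.round(o["wrist_torque"],3),np.round(o["position"],4),np.abs(o["qd"]).max().round(4),o["gripper_width"])
print(bot.close_job())
E
```

```text
[ 0.32  0.14 -5.71] [-0.     0.007 -0.075] [0.3535 0.4104 0.0618] 0.0015 0.17702033655355584
the job is handed in; nothing more can be done
None
```

I took the black cap off by its ring and stood it upright on the bench on the robot's side, about 115 mm from the fixture's line. I then lifted the lever by its balance point, turned it about 14°, and brought its hub over the bare plug. I handed in at about 19 s with the lever still held there; `close_job()` gives no verdict.

**Last checks:**
- **Gap:** the hub is about 25.5 mm above the seat, worked out from the tool height.
- **Position:** the hub axis is within about 1.5 mm of the plug's. By the arm's pose the eye is within about 1 mm of the pin, which matched the side view at the hover above the plug.
- **Level:** just after lifting, hub and eye showed the same offset from prediction in the side view, so the lever was level. I did not measure this again at the end.
- **Contact:** the wrist force was −5.7 N, about the same as in free air. The side forces were 0.3 N or less, so I saw no sign of the lever touching the fixture.
- **Cap:** after release the side view showed it upright and clear of the fixture. In the final views only part of it is visible, still in place.

**Disagreements:** the automatic mask fits for the eye, flange and pad in the hover side view took in background, so I read those positions from close crops. The plug position from the top and side views differed by about 1.5 mm, and I used a value in between. The arm blocked the top view of the final fit, so the side view alone confirms it.

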